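# Light up and read a coil under the loupe

## Task

Turn the knob on top of the round variable transformer until its pointer stands at the long raised mark of its dial (this brings up the inspection lamp), and let go of it. Then pick up the hand loupe and hold its lens level, centred over the copper coil on the inspection stand, at the height marked by the brass collar on the stand's post, without the loupe touching the stand, its post or the collar. Finish while still holding the loupe still there in the gripper, the dial still at its mark, and leave the other things on the bench where they are.

Things in the scene. Friction and masses are not known exactly. Their poses are not given: they have to be found in the camera images.
- variac: Variable transformer, a grey drum 136 mm in diameter and 115 mm high with a knob and a dial on top; fixed. Origin: centre of its underside; z up along its axis. It may stand left or right of the loupe, the inspection stand being on the other side.
- knob (a joint): Angle of the knob on top of the variac (rad), 0 to 3.0, growing as it turns clockwise seen from above. It always starts 0.45 to 1.4 rad short of the mark, so it must be turned clockwise. Light friction (0.04 N m), stays where it is left.
- knob_grip (a point): Grip point of the black knob, on its axis (the variac's axis), 147 mm above the bench. The knob has a disc 52 mm in diameter, and on it an upright grip bar 50 mm long, 14 mm wide and 32 mm high (bench height 127 to 159 mm; this point is 12 mm below the bar's top). The frame turns with the knob: x runs along the bar, the pointer is at the -x end; y is across the bar; z up.
- pointer_tip (a point): Tip of the thin bright metal pointer that sticks out from under the knob's grip bar, 40 mm from the axis, 125 mm above the bench; turns with the knob. The white line on top of the bar is at the pointer's end.
- dial_mark (a point): Point 40 mm from the knob's axis at the inner end of the long raised black mark on the dial (mark 20 mm long, 4 mm wide, radial, from 43 to 63 mm from the axis, standing 5 mm above the aluminium dial ring; the other scale ticks are short, flat and printed). When the knob is set, pointer_tip is at this point and the pointer is in line with the mark.
- stand: Inspection stand: dark steel base plate 150 mm (x) by 120 mm (y) by 12 mm; fixed. Origin: centre of its underside; z up. On it a green circuit board with the copper coil at x = -22 mm, y = 0, and an upright steel post, 10 mm in diameter, at x = +55 mm, y = 0, rising to 150 mm above the bench. The post is on the far side of the coil as seen from the robot.
- part_top (a point): Centre of the top of the copper coil (26 mm in diameter, 20 mm high), 40.5 mm above the bench: the part to be looked at.
- collar: Brass collar clamped on the stand's post, a ring 22 mm in diameter and 10 mm high with a 12 mm nib that points to the coil; fixed, at a height that differs from time to time (mid-height 95 to 130 mm above the bench). Origin: on the post's axis at the collar's mid-height.
- focus_mark (a point): Centre of the brass collar at its mid-height: the height at which the lens's centre must be held. 77 mm from the coil's axis horizontally.
- loupe_grip (a point): Hand loupe, loose, about 0.13 kg, lying flat on the bench: this is the centre of the dark wooden handle where it is best gripped, 11 mm above the loupe's flat underside. The handle is a straight bar with flat sides, 18 mm wide (y), 22 mm high (z), from x = -74 mm to +41 mm of this point. Axes: x along the handle towards the lens, z up, square to the lens.
- lens (a point): Centre of the loupe's glass, 80 mm along the loupe's +x from loupe_grip and 3 mm lower (8 mm above the underside). The steel rim around it is 76 mm in outer diameter and 16 mm high. z is the lens's axis (up as it lies).
- loupe: The loupe as a whole; origin on its underside, 11 mm below loupe_grip; axes as loupe_grip.
- screwdriver: Screwdriver, 160 mm, lying between loupe and the equipment on its right; loose bystander, to be left alone. Origin: on its underside.
- terminals: Small grey terminal block 46 x 20 x 18 mm, left of the loupe; loose bystander, to be left alone. Origin: on its underside.
- spool: Spool of copper wire, 50 mm in diameter, 40 mm high, beyond the loupe; loose bystander, to be left alone. Origin: on its underside.
- meter_a: Black panel meter 80 x 90 x 56 mm, beyond the loupe to the left; loose bystander, to be left alone. Origin: on its underside.
- meter_b: Black panel meter with grey face, 80 x 90 x 56 mm, far left; loose bystander, to be left alone. Origin: on its underside.
- tester: Flat grey hand tester 130 x 70 x 36 mm, beyond the loupe to the right; loose bystander, to be left alone. Origin: on its underside.
- jar: Small jar, 52 mm in diameter, 60 mm high, far right; loose bystander, to be left alone. Origin: on its underside.
There are look-alikes about, which are no part of the job. Leave any red look-alike of the stand alone.

How it is judged:
By the outcome, as a careful person would: the job done as asked, in the order asked, and still so for the second after the job is handed in, while the arm keeps its last pose, push and grip.
It also fails if it takes over 64 s, if anything falls off the work surface, if the arm or the gripper's body presses on something with over 40 N, if the wrist force passes 120 N, or if a joint passes its speed limit or range.

## Robot

A 6-joint arm with a two-finger parallel gripper is mounted at the origin on the work surface. World frame = base frame: x ahead of the robot, y to its left, z up, the work surface at z = 0. Lengths are in mm, angles in rad, forces in N, time in s.
With the tool pointing down it reaches from about 275 to 750 mm from the base axis. Payload 10.2 kg.
Tool frame: the origin (TCP) lies at the very end of the fingers, on their centre line; the grasp point (between the pads) lies 19 mm behind it; x points along the fingers, y is the direction in which the jaws open and shut, and the axes are right-handed (so a half turn about x gives the same grasp; the last joint's range is limited). The gripper opens to 85 mm and grips with 20 to 120 N. Pads are 22 mm wide; open, the fingers measure 114 mm over their backs; the gripper's body (76 mm by 85 mm) begins 54 mm behind the grasp point. The pads swing forward as they close: fully open they stand 13 mm farther back than shut.
Start: joints at [0.948, 0.313, 1.498, -0, 1.331, -0.223], TCP at [204.361, 483.599, 231.294] pointing down, gripper open.
Joint ranges: [-2.94, 2.94], [-0.97, 2.17], [0.19, 2.56], [-1.23, 4.37], [0.02, 3.11], [-2.88, 2.88]. Speed limits (rad/s): [2.39, 2.39, 3.01, 3.14, 3.14, 3.14].

## Interface

Orientations are given as a unit quaternion [w, x, y, z].
In Python, from rig import ctrl, viewer, order gives the robot as it stands. The module is installed in compiled form; this text tells all that it offers.
- The arm moves only by the tool carry_out, never from a script. Its argument "deltas" is a list of rows, each a list of 7 numbers: the gripper command: -1 is fully open, 1 is shut, values between are in proportion, then the shift along the tool's x, y, z in mm, then the turn, a rotation vector about the tool's x, y, z in degrees. A call has exactly 5 rows; each row is the pose to reach, as a shift and turn from the pose commanded when the call began, along the tool's axes at that moment; what a row does not reach only later rows make up. A row lasts 1/8 s, in which the tool goes at most 62.5 mm and 10.7 degrees, less where a joint would pass 70% of its speed; a pose out of reach is approached as far as the arm can. A call with a gripper value outside its range is refused whole. The fingers move at their own pace and stop on an object; "newtons" is the grip in N (left out, the last holds). Time passes only in rows, so rows that repeat a pose let the fingers close, or fill a call up. It gives the time, the measured TCP pose, the force and the opening at its end, in the units of the state.
- ctrl.sense(): the state, without advancing time (a new reading comes with each control period).
- viewer.capture(name): name is "scene" or "top"; returns the picture (480x640x3 uint8, red, green, blue); there is no depth.
- viewer.calibration(name): a dict with "fx", "fy", "cx", "cy" (pixels), "xyz" and "attitude" of the camera in the world. Camera axes: x right, y down, z forward; pixel columns grow to the right and rows downward; lengths in mm; the calibration is good to about 2 mm. A picture is of the moment at which its call begins. calibration takes no time and is no camera call.
- order.finish_job(): hands the job in, once; it reports no verdict.
The state is a dict: "time_s": time; "joints": joint angles; "dq": joint speeds; "tau": joint torques, N m; "eef_pos": TCP position; "ee_rot": TCP orientation; "force": force on the tool from outside, world axes, zero at the start; "wrist_torque": the same for the moment, N m; "grip_width": opening from 0.0 (shut) to 1.0 (fully open).
Only numpy, scipy, OpenCV 4.12 (cv2) and the standard library are available. Lean on these libraries where they do the work, as an engineer would, in place of code of your own. Each camera call takes 0.05 s, during which the arm holds its last target. There are 200 camera calls.

## Working session

There is one attempt and no reset: what is moved stays moved. The work goes in short steps, Python scripts to look and compute and a tool call to move; the robot and the scene stay as the last step left them, time stands still between calls to the robot, and variables do not carry over. Pictures are saved under pics/ and viewed, about 8 in all and at most 12, crops included, and the job is handed in when it is done.

Besides the shell and the picture viewer there is one more tool, called after ">>>" in YAML: its name, and indented under it one key for each argument. carry_out: Moves the arm, as the interface text tells. Its arguments: {"type":"object","properties":{"deltas":{"type":"array"},"newtons":{"type":"number"}},"required":["deltas"]}

```bash
mkdir -p pics
cat > h.py <<'E'
import numpy as np, cv2
from scipy.spatial.transform import Rotation as R
from rig import ctrl, viewer, order
def Rq(q): return R.from_quat([q[1],q[2],q[3],q[0]])
def cam(n):
    c=viewer.calibration(n); a=c["attitude"]
    M=Rq(a).as_matrix() if np.size(a)==4 else np.array(a).reshape(3,3)
    return c,M
def ray(n,uv,z):
    c,M=cam(n); d=M@[(uv[0]-c["cx"])/c["fx"],(uv[1]-c["cy"])/c["fy"],1]; p=np.array(c["xyz"])
    return p+d*(z-p[2])/d[2]
def proj(n,P):
    c,M=cam(n); q=M.T@(np.array(P,float)-c["xyz"]); return np.array([c["fx"]*q[0]/q[2]+c["cx"],c["fy"]*q[1]/q[2]+c["cy"]])
def shot(n,f,box=None,s=1):
    im=viewer.capture(n)
    cv2.imwrite("pics/raw_"+f,im[:,:,::-1])
    if box: im=im[box[1]:box[3],box[0]:box[2]]
    im=cv2.resize(im,None,fx=s,fy=s,interpolation=cv2.INTER_CUBIC)
    cv2.imwrite("pics/"+f,im[:,:,::-1])
E
python3 - <<'E'
from h import *
for n in("scene","top"): shot(n,n+"1.png"); print(n,viewer.calibration(n))
print(ctrl.sense())
E
```

```text
scene {'fx': 579.5892847030713, 'fy': 579.5892847030713, 'cx': 322.564186891288, 'cy': 244.26695542466626, 'xyz': array([1247.49721621, -586.69281423,  782.43992562]), 'attitude': array([-0.42540644,  0.78832437,  0.3972211 , -0.19947294])}
top {'fx': 439.7846355269674, 'fy': 439.7846355269674, 'cx': 321.5661329088718, 'cy': 239.98556997680177, 'xyz': array([ 370.50723069,    3.428869  , 1174.90334864]), 'attitude': array([ 0.02715922, -0.70201679,  0.71088163, -0.03289549])}
{'time_s': 0.1, 'joints': array([ 9.47579056e-01,  3.13387108e-01,  1.49834682e+00,  3.19680367e-06,
        1.33097072e+00, -2.23425546e-01]), 'dq': array([ 0.00037202, -0.00056386, -0.00277604,  0.00072363, -0.0008132 ,
       -0.00144864]), 'tau': array([ 2.57081942e-03, -4.12904763e+01, -2.60138422e+01, -1.80224956e-04,
        3.12633441e-03,  1.21802832e-04]), 'eef_pos': array([204.23674798, 483.40912376, 230.80122428]), 'ee_rot': array([ 0.69286369,  0.14005051,  0.69318869, -0.1407665 ]), 'force': array([ 0.14758628, -0.56945756, -0.28124633]), 'wrist_torque': array([-0.00812487, -0.00579303,  0.01964012]), 'grip_width': 0.9970557670458314}
```

View pics/top1.png

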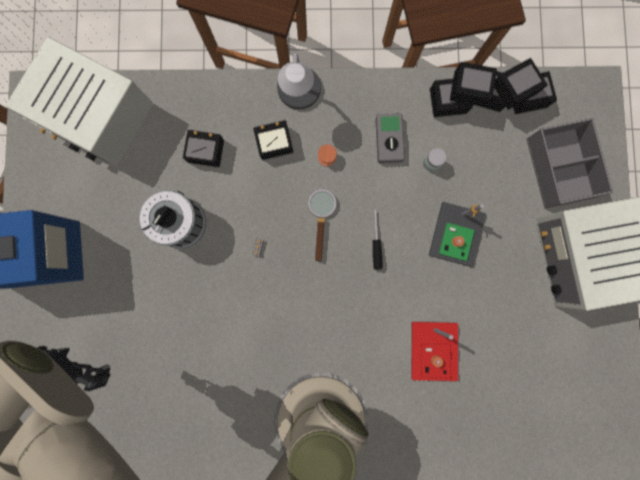

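View pics/scene1.png

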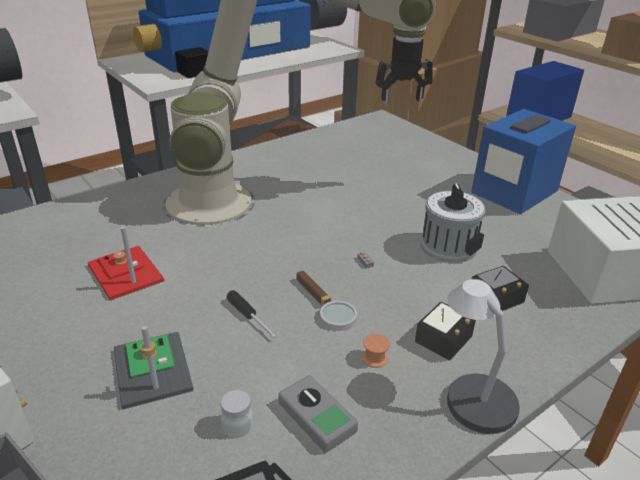

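The top picture shows the variac at (170,218), the loupe at (320,225) with its lens at (322,204), and the screwdriver at (377,240). There are two stands: the dark one with the green board at (457,235), and a red one at (435,352). The dark one fits the description, and the red one is the look-alike to leave alone. I'll enlarge the details in a single composite.

Run:
```python
from h import *
t=cv2.imread("pics/raw_top1.png"); s=cv2.imread("pics/raw_scene1.png")
def c(im,x,y,w,h): return cv2.resize(im[y:y+h,x:x+w],(400,300),interpolation=cv2.INTER_CUBIC)
# scale 5
o=np.vstack([np.hstack([c(t,130,185,80,60),c(t,420,195,80,60)]),np.hstack([c(s,410,175,80,60),c(s,110,320,100,75)])])
cv2.imwrite("pics/comp.png",o)
for z in (125,): print(proj("top",[*ray("top",(170,215),125)[:2],125]),ray("top",(170,215),125))
for nm,u,z in(("lens",(322,204),8),("hand",(320,240),22),("coil",(459,242),40.5)): print(nm,ray("top",u,z))
```

```text
[170. 215.] [524.52616534 357.50202876 125.        ]
lens [566.65475355  -9.09664477   8.        ]
hand [468.64324246  -2.44447196  22.        ]
coil [ 457.45411678 -362.82762977   40.5       ]
```

View pics/comp.png

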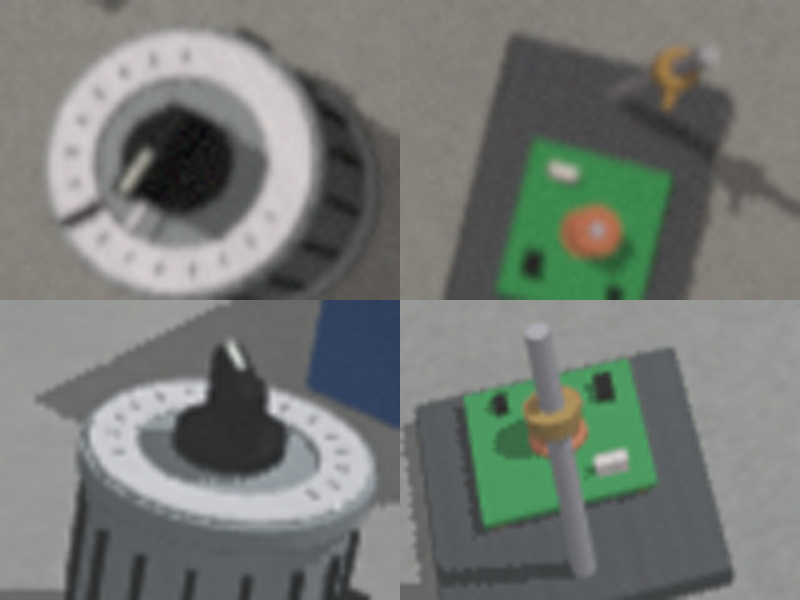

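The crops confirm the layout:
- **Mark:** the long mark runs from (150,226) to (142,229) in the top view.
- **Pointer:** its tip is near (156.5,229).
- **White line:** it runs from (160,215) to (155,223).
- **Stand:** the dark stand has the coil at about (459,241) and the brass collar at (555/208-type crop) near the post top.

Next I'll fit these numerically.

```bash
cat > fit.py <<'E'
from h import *
from scipy.optimize import least_squares
t=cv2.imread("pics/raw_top1.png"); s=cv2.imread("pics/raw_scene1.png")
# ring outer ellipse in both
def ell(im,box,n):
    x,y,w,h=box; g=im[y:y+h,x:x+w]; hsv=cv2.cvtColor(g,cv2.COLOR_BGR2HSV)
    m=((hsv[...,2]>(195 if n=="top" else 190))&(hsv[...,1]<40)).astype(np.uint8)
    m=cv2.morphologyEx(m,cv2.MORPH_CLOSE,np.ones((3,3)))
    cs,_=cv2.findContours(m,cv2.RETR_EXTERNAL,cv2.CHAIN_APPROX_NONE); c=max(cs,key=len)
    return cv2.fitEllipse(cv2.convexHull(c)),(x,y)
for im,box,n in((t,(130,185,80,60),"top"),(s,(415,180,80,50),"scene")):
    e,o=ell(im,box,n); cc=np.array(e[0])+o; print(n,cc,e[1],[ray(n,cc,z)[:2].round(1) for z in(115,120,125)])
A=lambda d:np.degrees(np.arctan2(d[1],d[0]))
mi,mo=ray("top",(150,226.4),123),ray("top",(142.4,229),123); print("mark",mi,mo,A(mo-mi))
pt=ray("top",(156.3,229.6),125);print("ptip",pt)
a,b=ray("top",(160.5,214.5),159),ray("top",(154.8,223.2),159);print("line",a,b,A(b-a))
# loupe
hsv=cv2.cvtColor(t,cv2.COLOR_BGR2HSV)
def pca(m,box):
    x,y,w,h=box; ys,xs=np.nonzero(m[y:y+h,x:x+w]); return np.array([xs.mean()+x,ys.mean()+y]),len(xs)
m=(hsv[...,0]<20)&(hsv[...,1]>70)&(hsv[...,2]<150)
p,n=pca(m,(308,212,24,55)); print("handle px",p,n, ray("top",p,20))
ys,xs=np.nonzero(m[212:267,308:332]); print("h rows",ys.min()+212,ys.max()+212); 
v=cv2.fitLine(np.c_[xs+308,ys+212].astype(np.float32),cv2.DIST_L2,0,.01,.01).ravel(); print(v)
mm=(hsv[...,0]<18)&(hsv[...,1]>110)&(hsv[...,2]>120); p,n=pca(mm,(445,228,25,22)); print("coil",p,n,ray("top",p,38))
g=(hsv[...,0]>45)&(hsv[...,0]<80)&(hsv[...,1]>100);ys,xs=np.nonzero(g[215:270,430:485]);r=cv2.minAreaRect(np.c_[xs+430,ys+215].astype(np.float32));bx=cv2.boxPoints(r);print("board",[ray("top",q,14)[:2].round(1) for q in bx])
E
python3 fit.py
```

```text
top [165.61345673 216.97313881] (49.611209869384766, 51.32579040527344) [array([521.3, 371.4]), array([520.6, 369.7]), array([519.9, 367.9])]
scene [455.63167572 204.85848236] (25.893571853637695, 56.02210998535156) [array([515.7, 376.6]), array([521.1, 369.4]), array([526.6, 362.2])]
mark [497.78630366 405.59448504 123.        ] [491.72757889 423.64013262 123.        ] 108.55918730834685
ptip [489.65271199 389.63754976 125.        ]
line [520.96988532 368.06876764 159.        ] [500.76792379 380.88224332 159.        ] 147.61431492604154
handle px [319.48425197 239.3976378 ] 254 [470.42347122  -1.11534489  20.        ]
h rows 218 260
[ 7.2981700e-02 -9.9733329e-01  3.1948425e+02  2.3939764e+02]
coil [457.80821918 241.16438356] 73 [ 459.86263606 -360.61481979   38.        ]
board [array([ 429.2, -316. ]), array([ 512.4, -339.8]), array([ 492.9, -413.2]), array([ 409.9, -388.9])]
```

```bash
cat > go.py <<'E'
from h import *
import sys
# usage: go.py x y z yaw(deg of tool y in world, mod 180), tool down
def plan(x,y,z,yaw):
    s=ctrl.sense(); C=Rq(s["ee_rot"]).as_matrix(); print("at",s["time_s"],s["eef_pos"].round(1),"yaw",np.degrees(np.arctan2(C[1,1],C[0,1])).round(2),"j",s["joints"].round(3),"F",s["force"].round(1),"w",round(s["grip_width"],3),"tilt",C[2,0].round(4))
    for k in(0,180):
        a=np.radians(yaw+k); Y=np.array([np.cos(a),np.sin(a),0]); X=np.array([0,0,-1.]); T=np.c_[X,Y,np.cross(X,Y)]
        print(k,"shift",(C.T@(np.array([x,y,z])-s["eef_pos"])).round(1),"rot",np.degrees(R.from_matrix(C.T@T).as_rotvec()).round(1))
if __name__=="__main__": plan(*map(float,sys.argv[1:]))
E
python3 go.py 521 369.5 200 57.5
```

```text
at 0.1 [204.2 483.4 230.8] yaw 67.09 j [ 0.948  0.313  1.498  0.     1.331 -0.223] F [ 0.1 -0.6 -0.3] w 0.997 tilt -1.0
0 shift [ 30.7  18.4 336.1] rot [ 9.6 -0.   0.1]
180 shift [ 30.7  18.4 336.1] rot [-1.704e+02 -1.000e-01 -0.000e+00]
```

>>> carry_out:
  deltas:
    - [-0.5, 0, 4, 60, 2, 0, 0]
    - [-0.5, 5, 7, 120, 4, 0, 0]
    - [-0.5, 10, 10, 180, 6, 0, 0]
    - [-0.5, 15, 14, 240, 8, 0, 0]
    - [-0.5, 20, 16, 298, 9.6, 0, 0]
  newtons: 30

```text
time_s: 0.72
eef_pos: [486.8, 381.3, 210.8]
ee_rot: [0.679, 0.198, 0.679, -0.198]
force: [-0.2, 0.3, 0.2]
grip_width: 0.749
```

```bash
python3 go.py 521 369.5 165 57.5
```

```text
at 0.725 [486.8 381.3 210.8] yaw 57.42 j [ 0.475  0.536  1.222  0.     1.384 -0.527] F [-0.2  0.3  0.2] w 0.749 tilt -1.0
0 shift [45.7  8.5 35.2] rot [-0.1 -0.   0. ]
180 shift [45.7  8.5 35.2] rot [179.9   0.    0. ]
```

>>> carry_out:
  deltas:
    - [-0.5, 5, 8.5, 35, 0, 0, 0]
    - [-0.5, 20, 8.5, 35, 0, 0, 0]
    - [-0.5, 33, 8.5, 35, 0, 0, 0]
    - [-0.5, 33, 8.5, 35, 0, 0, 0]
    - [-0.5, 33, 8.5, 35, 0, 0, 0]

```text
time_s: 1.35
eef_pos: [518.7, 371.3, 179.0]
ee_rot: [0.679, 0.198, 0.679, -0.197]
force: [0.2, 1.2, 1.0]
grip_width: 0.748
```

```bash
python3 - <<'E'
from h import *
shot("scene","s2.png",(400,100,520,230),5)
print(proj("scene",[521,369.5,159]),proj("scene",[521,369.5,178]))
E
python3 go.py 521 369.5 131 57.5
```

```text
[458.21669775 189.88307397] [459.52130352 182.42314411]
at 1.4 [518.9 371.2 179.1] yaw 57.54 j [ 0.438  0.603  1.198  0.     1.34  -0.567] F [0.5 0.4 0.7] w 0.751 tilt -1.0
0 shift [48.1 -0.4  2.7] rot [ 0.   0.  -0.1]
180 shift [48.1 -0.4  2.7] rot [-1.8e+02  1.0e-01  1.0e-01]
```

View pics/s2.png

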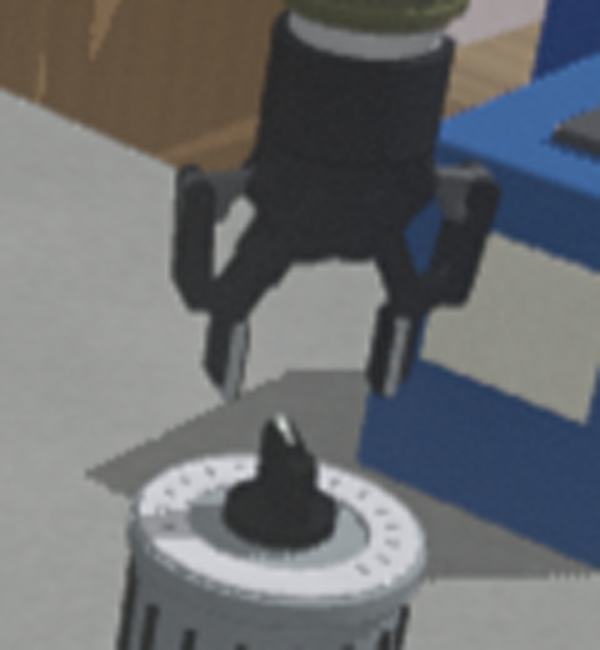

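The fingers straddle the bar, and the bar top sits near (457,187) as predicted. I'll go down and grip.

>>> carry_out:
  deltas:
    - [-0.5, 15, 0, 1, 0, 0, 0]
    - [-0.5, 30, 0, 1, 0, 0, 0]
    - [-0.3, 47, 0, 1, 0, 0, 0]
    - [0.2, 47, 0, 1, 0, 0, 0]
    - [0.5, 47, 0, 1, 0, 0, 0]

```text
time_s: 2.02
eef_pos: [520.2, 370.3, 131.6]
ee_rot: [0.679, 0.198, 0.679, -0.198]
force: [-0.2, 0.5, 0.0]
grip_width: 0.253
```

>>> carry_out:
  deltas:
    - [0.7, 0, 0, 0, 0, 0, 0]
    - [0.9, 0, 0, 0, 0, 0, 0]
    - [1, 0, 0, 0, 0, 0, 0]
    - [1, 0, 0, 0, 0, 0, 0]
    - [1, 0, 0, 0, 0, 0, 0]

```text
time_s: 2.65
eef_pos: [519.8, 369.4, 132.0]
ee_rot: [0.679, 0.197, 0.679, -0.198]
force: [-3.1, -5.9, 3.0]
grip_width: 0.154
```

```bash
python3 go.py 521 369.5 131 30.1
```

```text
at 2.65 [519.8 369.4 132. ] yaw 57.49 j [ 4.350e-01  6.440e-01  1.254e+00 -1.000e-03  1.244e+00 -5.680e-01] F [-3.1 -5.9  3. ] w 0.154 tilt -1.0
0 shift [1.  0.7 0.9] rot [27.4  0.   0.1]
180 shift [1.  0.7 0.9] rot [-1.526e+02 -1.000e-01  1.000e-01]
```

>>> carry_out:
  deltas:
    - [1, 0, -1, 0, 7, 0, 0]
    - [1, 0, -1, 0, 14, 0, 0]
    - [1, 0, -1, 0, 21, 0, 0]
    - [1, 0, -1, 0, 27.4, 0, 0]
    - [1, 0, -1, 0, 27.4, 0, 0]

```text
time_s: 3.28
eef_pos: [519.7, 369.3, 132.0]
ee_rot: [0.613, 0.353, 0.613, -0.353]
force: [-1.0, -1.3, 2.3]
grip_width: 0.158
```

```bash
python3 go.py 521 369.5 131 30.1
```

```text
at 3.275 [519.7 369.3 132. ] yaw 30.15 j [ 0.434  0.643  1.257 -0.     1.241 -0.092] F [-1.  -1.3  2.3] w 0.158 tilt -1.0
0 shift [1.  1.2 0.4] rot [ 0.   0.  -0.1]
180 shift [1.  1.2 0.4] rot [-1.8e+02  1.0e-01  0.0e+00]
```

Now I'll open, rise, back away toward the loupe and look at the dial.

>>> carry_out:
  deltas:
    - [0.5, 0, 0, 0, 0, 0, 0]
    - [0, 0, 0, 0, 0, 0, 0]
    - [-0.4, 0, 0, 0, 0, 0, 0]
    - [-0.4, -30, 0, 0, 0, 0, 0]
    - [-0.4, -70, 0, 0, 0, 0, 0]

```text
time_s: 3.9
eef_pos: [519.1, 369.2, 201.4]
ee_rot: [0.612, 0.352, 0.613, -0.354]
force: [0.3, -0.6, -0.3]
grip_width: 0.696
```

```bash
python3 go.py 470 120 200 30
```

```text
at 3.9 [519.1 369.2 201.4] yaw 30.12 j [ 0.435  0.586  1.166  0.     1.391 -0.091] F [ 0.3 -0.6 -0.3] w 0.696 tilt -1.0
0 shift [   1.6 -167.5  190.9] rot [ 0.1 -0.   0.1]
180 shift [   1.6 -167.5  190.9] rot [-179.9   -0.2   -0. ]
```

>>> carry_out:
  deltas:
    - [-0.4, 0, -33, 38, -10, 0, 0]
    - [-0.4, 0, -67, 76, -20, 0, 0]
    - [-0.4, 0, -100, 114, -30, 0, 0]
    - [-0.4, 0, -134, 152, -40, 0, 0]
    - [-0.4, 0, -167, 190, -50, 0, 0]

```text
time_s: 4.53
eef_pos: [469.8, 119.8, 201.5]
ee_rot: [0.705, 0.059, 0.704, -0.059]
force: [0.7, 0.2, 0.1]
grip_width: 0.698
```

```bash
python3 - <<'E'
from h import *
im=viewer.capture("top")[:,:,::-1]; cv2.imwrite("pics/raw_top2.png",im); s=viewer.capture("scene")[:,:,::-1]; cv2.imwrite("pics/raw_scene2.png",s)
a=cv2.resize(im[190:245,140:195],(600,600),interpolation=cv2.INTER_CUBIC)
cv2.imwrite("pics/dial2.png",a)
cc=proj("top",[520,369.5,125]);print(cc)
E
python3 go.py 470 -1 200 85.2
```

```text
[164.95622293 216.92809735]
at 4.625 [469.8 118.1 201.6] yaw 80.17 j [ 4.000e-03  2.500e-01  1.661e+00 -1.000e-03  1.230e+00 -1.395e+00] F [-0.1  0.1  0.9] w 0.698 tilt -1.0
0 shift [   1.6 -117.4   20.5] rot [-5.  0.  0.]
180 shift [   1.6 -117.4   20.5] rot [ 1.75e+02  1.00e-01 -0.00e+00]
```

View pics/dial2.png

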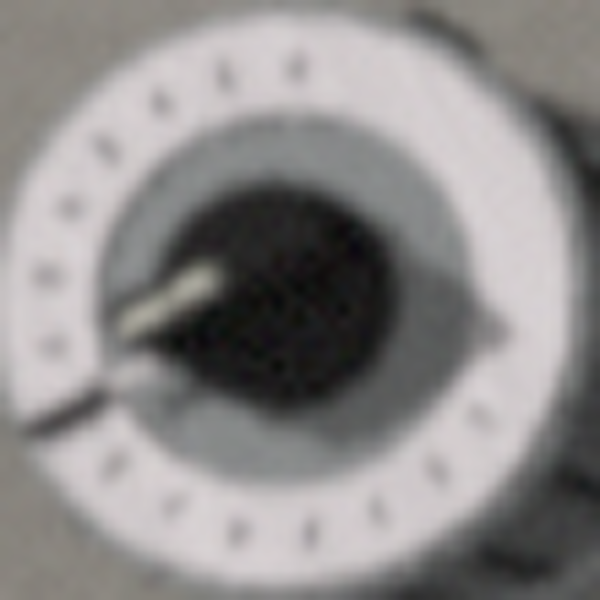

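The pointer lies very close to the mark. The mark runs from (30,432) to (105,393) in the crop and the pointer tip is near (115,380). I'll quantify the alignment and check whether the lamp came on.

```bash
cat > dial.py <<'E'
from h import *
import sys
k=sys.argv[1]
t=cv2.imread(f"pics/raw_top{k}.png").astype(float).mean(2)
A=lambda d:np.degrees(np.arctan2(d[1],d[0]))
for c in((519.7,369.3),(520.6,369.7)):
    # polar profiles sampled in world
    th=np.arange(85,170,.5)
    def prof(r0,r1,z):
        v=[]
        for a in th:
            P=[proj("top",[c[0]+r*np.cos(np.radians(a)),c[1]+r*np.sin(np.radians(a)),z]) for r in np.arange(r0,r1,1.5)]
            m=np.array(P,np.float32); v.append(cv2.remap(t.astype(np.float32),m[:,0].reshape(-1,1),m[:,1].reshape(-1,1),cv2.INTER_CUBIC).mean())
        return np.array(v)
    def cen(w,i,h=14): s=slice(max(0,i-h),i+h+1); q=np.clip(w[s]-np.median(w),0,None); q=np.where(q>q.max()*.3,q,0); return (q@th[s]/q.sum()).round(2)
    out=[]
    for nm,r0,r1,z,sg in(("mark in",44,52,125,-1),("mark out",52,61,125,-1),("pointer",31,40,125.5,1),("line",6,24,159,1)):
        w=sg*prof(r0,r1,z); i=w.argmax(); out.append((nm,th[i],cen(w,i,20)))
    print(c,out)
E
python3 dial.py 1; python3 dial.py 2
python3 - <<'E'
import cv2,numpy as np
for n in("scene","top"):
    a,b=[cv2.imread(f"pics/raw_{n}{k}.png").astype(int).mean(2) for k in(1,2)]
    d=cv2.GaussianBlur(b-a,(0,0),4); print(n,"max brightening",d.max().round(1),np.unravel_index(d.argmax(),d.shape),"median",np.median(b-a))
E
```

```text
scene max brightening 106.6 (np.int64(52), np.int64(398)) median 3.0
top max brightening 105.2 (np.int64(358), np.int64(59)) median 2.333333333333343Traceback (most recent call last):
  File "dial.py", line 18, in <module>
    w=sg*prof(r0,r1,z); i=w.argmax(); out.append((nm,th[i],cen(w,i,20)))
         ~~~~^^^^^^^^^
  File "dial.py", line 12, in prof
    P=[proj("top",[c[0]+r*np.cos(np.radians(a)),c[1]+r*np.sin(np.radians(a)),z]) for r in np.arange(r0,r1,1.5)]
       ~~~~^^^^^^^^^^^^^^^^^^^^^^^^^^^^^^^^^^^^^^^^^^^^^^^^^^^^^^^^^^^^^^^^^^^^^
  File "h.py", line 13, in proj
    c,M=cam(n); q=M.T@(np.array(P,float)-c["xyz"]); return np.array([c["fx"]*q[0]/q[2]+c["cx"],c["fy"]*q[1]/q[2]+c["cy"]])
        ~~~^^^
  File "h.py", line 6, in cam
    c=viewer.calibration(n); a=c["attitude"]
ValueError: time passes only in moves, steps and waits
Traceback (most recent call last):
  File "dial.py", line 18, in <module>
    w=sg*prof(r0,r1,z); i=w.argmax(); out.append((nm,th[i],cen(w,i,20)))
         ~~~~^^^^^^^^^
  File "dial.py", line 12, in prof
    P=[proj("top",[c[0]+r*np.cos(np.radians(a)),c[1]+r*np.sin(np.radians(a)),z]) for r in np.arange(r0,r1,1.5)]
       ~~~~^^^^^^^^^^^^^^^^^^^^^^^^^^^^^^^^^^^^^^^^^^^^^^^^^^^^^^^^^^^^^^^^^^^^^
  File "h.py", line 13, in proj
    c,M=cam(n); q=M.T@(np.array(P,float)-c["xyz"]); return np.array([c["fx"]*q[0]/q[2]+c["cx"],c["fy"]*q[1]/q[2]+c["cy"]])
        ~~~^^^
  File "h.py", line 6, in cam
    c=viewer.calibration(n); a=c["attitude"]
ValueError: time passes only in moves, steps and waits
```

Calling calibration too often raised that error, so I'll cache it.

```bash
sed -i 's/^def cam(n):/import functools\n@functools.lru_cache\ndef cam(n):/' h.py; python3 dial.py 1; python3 dial.py 2
python3 - <<'E'
import cv2,numpy as np
a,b=[cv2.imread(f"pics/raw_scene{k}.png").astype(int).mean(2) for k in(1,2)]
for y in range(0,480,60): print((b-a)[y:y+60].reshape(60,8,80).mean((0,2)).round(0))
E
```

```text
(519.7, 369.3) [('mark in', np.float64(119.0), np.float64(118.98)), ('mark out', np.float64(118.5), np.float64(118.78)), ('pointer', np.float64(143.0), np.float64(142.67)), ('line', np.float64(140.5), np.float64(139.69))]
(520.6, 369.7) [('mark in', np.float64(120.0), np.float64(120.18)), ('mark out', np.float64(119.5), np.float64(119.91)), ('pointer', np.float64(144.5), np.float64(144.1)), ('line', np.float64(143.5), np.float64(142.96))]
(519.7, 369.3) [('mark in', np.float64(119.0), np.float64(118.98)), ('mark out', np.float64(118.5), np.float64(118.78)), ('pointer', np.float64(117.0), np.float64(117.22)), ('line', np.float64(114.0), np.float64(113.63))]
(520.6, 369.7) [('mark in', np.float64(120.0), np.float64(120.08)), ('mark out', np.float64(119.5), np.float64(119.79)), ('pointer', np.float64(118.5), np.float64(118.8)), ('line', np.float64(117.0), np.float64(116.8))]
[ 3.  3. -7. -1. 16. 11.  3.  3.]
[  3.   3.  13. -14.   7.  12.   2.   3.]
[  3.   4.  22.  12. -53.   3.   2.   3.]
[-9. -6.  4. 12. -0.  3.  3.  3.]
[  3. -12. -27.  -3.   3.   3.   3.   3.]
[3. 3. 2. 3. 3. 3. 3. 3.]
[3. 3. 3. 3. 3. 3. 3. 3.]
[3. 3. 3. 3. 3. 3. 3. 3.]
```

The whole scene is uniformly brighter (+3), so the lamp has come up. Pointer against mark reads about 1.5° or less, so the dial is set. Next is the loupe, with its grip point at about (487,-2.5) and its yaw at about -4.8°.

```bash
python3 go.py 487 -2.5 100 85.2
```

```text
at 4.625 [469.8 118.1 201.6] yaw 80.17 j [ 4.000e-03  2.500e-01  1.661e+00 -1.000e-03  1.230e+00 -1.395e+00] F [-0.1  0.1  0.9] w 0.698 tilt -1.0
0 shift [ 101.6 -115.9   37.5] rot [-5.  0.  0.]
180 shift [ 101.6 -115.9   37.5] rot [ 1.75e+02  1.00e-01 -0.00e+00]
```

>>> carry_out:
  deltas:
    - [-0.4, 20, -40, 13, -2, 0, 0]
    - [-0.4, 45, -80, 26, -4, 0, 0]
    - [-0.4, 75, -116, 37.5, -5, 0, 0]
    - [-0.4, 101, -116, 37.5, -5, 0, 0]
    - [-0.4, 101, -116, 37.5, -5, 0, 0]

```text
time_s: 5.25
eef_pos: [486.6, 1.0, 99.1]
ee_rot: [0.705, 0.031, 0.708, -0.03]
force: [0.3, 0.2, 1.2]
grip_width: 0.7
```

```bash
python3 - <<'E'
from h import *
im=viewer.capture("scene")[:,:,::-1]; cv2.imwrite("pics/raw_s3.png",im); d=im.copy()
o=np.array([487,-2.5]);a=np.radians(-4.8);x=np.array([np.cos(a),np.sin(a)]);y=np.array([-x[1],x[0]])
pts=[[*(o+x*u+y*v),22] for u,v in((-74,9),(41,9),(41,-9),(-74,-9))]
S=5; b=(270,215); crop=cv2.resize(d[215:335,270:390],None,fx=S,fy=S,interpolation=cv2.INTER_CUBIC)
f=lambda P:((proj("scene",P)-b+.5)*S).astype(int)
cv2.polylines(crop,[np.array([f(p) for p in pts])],True,(255,0,0),1)
l=o+80*x
cv2.polylines(crop,[np.array([f([*(l+38*np.array([np.cos(q),np.sin(q)])),16]) for q in np.linspace(0,6.28,60)])],True,(0,255,0),1)
cv2.imwrite("pics/s3.png",crop)
E
python3 go.py 487 -2.5 4 85.2
```

```text
at 5.3 [487.3   1.1 100.4] yaw 85.06 j [-0.239  0.383  1.775  0.     0.984 -1.724] F [0.2 0.6 0.5] w 0.699 tilt -1.0
0 shift [96.4 -3.6  0.1] rot [-0.1 -0.  -0. ]
180 shift [96.4 -3.6  0.1] rot [ 1.799e+02 -0.000e+00  1.000e-01]
```

View pics/s3.png

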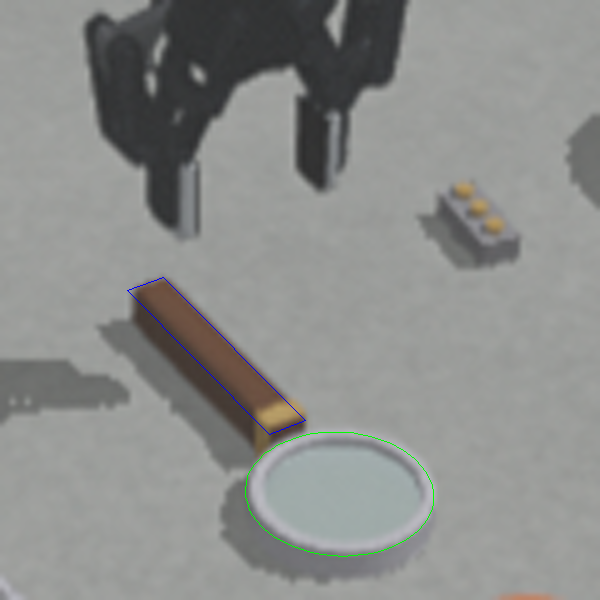

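The projected model matches the loupe within about 1 px. I'll go down and grip.

>>> carry_out:
  deltas:
    - [-0.4, 25, -3.5, 0, 0, 0, 0]
    - [-0.4, 55, -3.5, 0, 0, 0, 0]
    - [-0.4, 80, -3.5, 0, 0, 0, 0]
    - [-0.4, 96, -3.5, 0, 0, 0, 0]
    - [-0.4, 96, -3.5, 0, 0, 0, 0]

```text
time_s: 5.92
eef_pos: [487.1, -2.6, 4.4]
ee_rot: [0.706, 0.03, 0.707, -0.03]
force: [0.6, 0.5, -0.3]
grip_width: 0.7
```

>>> carry_out:
  deltas:
    - [0, 0, 0, 0, 0, 0, 0]
    - [0.4, 0, 0, 0, 0, 0, 0]
    - [0.7, 0, 0, 0, 0, 0, 0]
    - [1, 0, 0, 0, 0, 0, 0]
    - [1, 0, 0, 0, 0, 0, 0]
  newtons: 50

```text
time_s: 6.55
eef_pos: [487.5, -3.1, 5.2]
ee_rot: [0.707, 0.03, 0.706, -0.03]
force: [-1.4, -0.2, 6.5]
grip_width: 0.195
```

```bash
python3 go.py 487 -2.5 4 85.2
```

```text
at 6.55 [487.5  -3.1   5.2] yaw 85.08 j [-0.247  0.547  1.837 -0.     0.756 -1.732] F [-1.4 -0.2  6.5] w 0.195 tilt -1.0
0 shift [ 1.2  0.5 -0.5] rot [-0.1  0.1  0. ]
180 shift [ 1.2  0.5 -0.5] rot [ 1.799e+02  0.000e+00 -1.000e-01]
```

The loupe is gripped. While I lift it, I'll work out the stand pose and the collar height.

>>> carry_out:
  deltas:
    - [1, -20, 0, 0, 0, 0, 0]
    - [1, -60, 0, 0, 0, 0, 0]
    - [1, -110, 0, 0, 0, 0, 0]
    - [1, -160, 0, 0, 0, 0, 0]
    - [1, -200, 0, 0, 0, 0, 0]

```text
time_s: 7.18
eef_pos: [486.8, -2.9, 206.5]
ee_rot: [0.707, 0.03, 0.706, -0.03]
force: [-0.3, -0.4, -2.0]
grip_width: 0.197
```

```bash
cat > stand.py <<'E'
from h import *
from scipy.optimize import least_squares
t=cv2.imread("pics/raw_top2.png"); s=cv2.imread("pics/raw_scene2.png")
S=8
def big(im,x,y,w,h): return cv2.resize(im[y:y+h,x:x+w],None,fx=S,fy=S,interpolation=cv2.INTER_CUBIC)
# clicks (u,v in original px)
px=lambda x0,y0,s,u,v:np.array([x0+u/s-.5,y0+v/s-.5])
obs=dict(top_post=px(420,195,5,310,54),top_col=px(420,195,5,275,72),top_coil=px(420,195,5,194,233),
 sc_post=px(110,320,4,138,30),sc_base=px(110,320,4,184,272),sc_col=px(110,320,4,153,113))
def model(p):
    x,y,a,z=p; R2=np.array([[np.cos(a),-np.sin(a)],[np.sin(a),np.cos(a)]]); w=lambda q,h:[*(np.array([x,y])+R2@q),h]
    return dict(top_post=proj("top",w([55,0],150)),top_col=proj("top",w([55,0],z)),top_coil=proj("top",w([-22,0],34)),
      sc_post=proj("scene",w([55,0],150)),sc_base=proj("scene",w([55,0],12)),sc_col=proj("scene",w([55,0],z)))
f=lambda p:np.concatenate([model(p)[k]-obs[k] for k in obs])
r=least_squares(f,[480,-366,-.28,110],x_scale=[10,10,.1,10]); print(r.x.round(3),np.degrees(r.x[2])); print(dict(zip(obs,f(r.x).reshape(-1,2).round(1))))
x,y,a,z=r.x
A,B=big(t,425,192,70,75),big(s,105,310,60,90)[:600]
def draw(im,n,o):
    R2=np.array([[np.cos(a),-np.sin(a)],[np.sin(a),np.cos(a)]])
    w=lambda q,h:((proj(n,[*(np.array([x,y])+R2@q),h])-o+.5)*S).astype(int)
    q=np.linspace(0,6.3,40)
    for c,rr,h,col in(([-22,0],13,40.5,(255,255,0)),([55,0],11,z+5,(255,0,0)),([55,0],11,z-5,(255,0,0)),([55,0],5,150,(255,0,255))):
        cv2.polylines(im,[np.array([w(np.array(c)+rr*np.array([np.cos(u),np.sin(u)]),h) for u in q])],True,col,1)
    cv2.polylines(im,[np.array([w(np.array(u),12) for u in((-75,-60),(75,-60),(75,60),(-75,60))])],True,(0,255,255),1)
draw(A,"top",(425,192)); draw(B,"scene",(105,310))
h=min(len(A),len(B),600); im=np.hstack([A[:h],B[:h]]); print(im.shape); cv2.imwrite("pics/stand.png",im[:,:800] if im.shape[1]<=800 else cv2.resize(im,(800,int(h*800/im.shape[1]))))
E
python3 stand.py
```

```text
[ 4.80734e+02 -3.68758e+02 -2.67000e-01  1.06275e+02] -15.320870331651799
{'top_post': array([-0.3,  0.6]), 'top_col': array([ 0.1, -0.1]), 'top_coil': array([-0.1,  0.3]), 'sc_post': array([-0.2,  0.8]), 'sc_base': array([0.2, 0.1]), 'sc_col': array([0.1, 0. ])}
(600, 1040, 3)
```

View pics/stand.png

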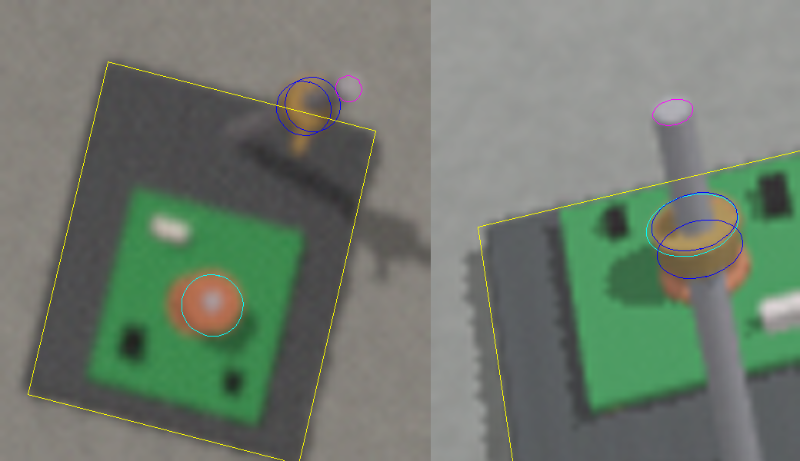

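The overlay fits the coil, collar, post and plate well. The coil axis is at about (459.5,-362.9) and the collar height about 106.3. I'll go above it first with the loupe yawed -20°.

```bash
python3 go.py 384.3 -335.5 206 70
```

```text
at 7.175 [486.8  -2.9 206.5] yaw 85.07 j [-0.247  0.25   1.648  0.     1.242 -1.732] F [-0.3 -0.4 -2. ] w 0.197 tilt -1.0
0 shift [   0.4 -340.2  -73.6] rot [15.1  0.1  0. ]
180 shift [   0.4 -340.2  -73.6] rot [-1.649e+02 -0.000e+00  1.000e-01]
```

>>> carry_out:
  deltas:
    - [1, 0, -25, -5, 1, 0, 0]
    - [1, 0, -65, -14, 3, 0, 0]
    - [1, 0, -110, -24, 5, 0, 0]
    - [1, 0, -155, -34, 7, 0, 0]
    - [1, 0, -200, -43, 9, 0, 0]

```text
time_s: 7.8
eef_pos: [426.1, -199.7, 204.4]
ee_rot: [0.702, 0.086, 0.702, -0.086]
force: [1.0, -0.4, -0.6]
grip_width: 0.195
```

>>> carry_out:
  deltas:
    - [1, 0, -43, -4, 2, 0, 0]
    - [1, 0, -83, -8, 4, 0, 0]
    - [1, 0, -120, -12, 5, 0, 0]
    - [1, 0, -139, -15, 6, 0, 0]
    - [1, 0, -139, -15, 6, 0, 0]

```text
time_s: 8.43
eef_pos: [378.6, -330.1, 204.1]
ee_rot: [0.696, 0.123, 0.696, -0.123]
force: [-1.0, -0.1, -1.5]
grip_width: 0.198
```

```bash
python3 go.py 384.3 -335.5 103.5 70
```

```text
at 8.425 [ 378.6 -330.1  204.1] yaw 69.99 j [-0.951  0.287  1.607  0.     1.249 -2.172] F [-1.  -0.1 -1.5] w 0.198 tilt -1.0
0 shift [100.6  -3.2   7.3] rot [-0. -0. -0.]
180 shift [100.6  -3.2   7.3] rot [180.  -0.   0.]
```

>>> carry_out:
  deltas:
    - [1, 10, -3, 7.3, 0, 0, 0]
    - [1, 35, -3, 7.3, 0, 0, 0]
    - [1, 65, -3, 7.3, 0, 0, 0]
    - [1, 90, -3, 7.3, 0, 0, 0]
    - [1, 100.5, -3.2, 7.3, 0, 0, 0]

```text
time_s: 9.05
eef_pos: [385.0, -334.0, 102.2]
ee_rot: [0.696, 0.122, 0.697, -0.121]
force: [0.1, 0.7, -2.0]
grip_width: 0.197
```

>>> carry_out:
  deltas:
    - [1, 0, 0, 0, 0, 0, 0]
    - [1, 0, 0, 0, 0, 0, 0]
    - [1, 0, 0, 0, 0, 0, 0]
    - [1, 0, 0, 0, 0, 0, 0]
    - [1, 0, 0, 0, 0, 0, 0]

```text
time_s: 9.68
eef_pos: [384.7, -335.4, 104.0]
ee_rot: [0.697, 0.122, 0.696, -0.122]
force: [-0.6, 0.2, -1.3]
grip_width: 0.198
```

```bash
python3 go.py 384.3 -335.5 103.5 70
cat > chk.py <<'E'
from h import *
import sys
k=sys.argv[1]
t=viewer.capture("top")[:,:,::-1]; s=viewer.capture("scene")[:,:,::-1]
cv2.imwrite(f"pics/raw_top{k}.png",t); cv2.imwrite(f"pics/raw_scene{k}.png",s)
S=8; q=np.linspace(0,6.3,60)
C=np.array([459.5,-362.9]); P=np.array([480.73,-368.76])+55*np.array([np.cos(-.267),np.sin(-.267)])
def draw(im,n,x,y,w,h):
    b=cv2.resize(im[y:y+h,x:x+w],None,fx=S,fy=S,interpolation=cv2.INTER_CUBIC)
    f=lambda Q:((proj(n,Q)-[x,y]+.5)*S).astype(int)
    for c,r,z,col in((C,38,114.3,(0,255,0)),(C,38,98.3,(255,255,0)),(P,11,106.3,(255,0,0))):
        cv2.polylines(b,[np.array([f([*(c+r*np.array([np.cos(u),np.sin(u)])),z]) for u in q])],True,col,1)
    return b
A=draw(t,"top",438,190,50,75);B=draw(s,"scene",100,300,50,75)
cv2.imwrite(f"pics/chk{k}.png",np.hstack([A,B]))
E
python3 chk.py 4
```

```text
at 9.675 [ 384.7 -335.4  104. ] yaw 70.07 j [-0.947  0.421  1.704 -0.     1.016 -2.17 ] F [-0.6  0.2 -1.3] w 0.198 tilt -1.0
0 shift [ 0.5 -0.2 -0.3] rot [0.1 0.  0. ]
180 shift [ 0.5 -0.2 -0.3] rot [-179.9   -0.     0. ]
```

View pics/chk4.png

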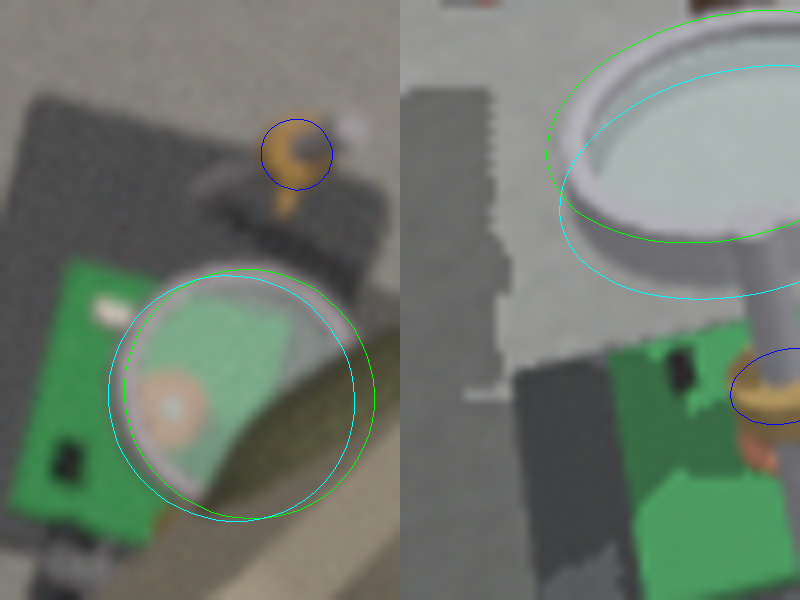

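The top view has the rim concentric with the target to within about 1–2 mm. The scene crop was cut off on the right, so I'll view the full lens there, and again after subtracting the earlier background.

Run:
```python
from h import *
s=cv2.imread("pics/raw_scene4.png"); C=np.array([459.5,-362.9]); print(proj("scene",[*C,106.3]))
x,y,w,h,S=108,285,80,70,5; q=np.linspace(0,6.3,80)
a=cv2.resize(s[y:y+h,x:x+w],None,fx=S,fy=S,interpolation=cv2.INTER_CUBIC); b=a.copy()
f=lambda Q:((proj("scene",Q)-[x,y]+.5)*S).astype(int)
for z,col in((114.3,(0,255,0)),(98.3,(255,255,0))):
    cv2.polylines(b,[np.array([f([*(C+38*np.array([np.cos(u),np.sin(u)])),z]) for u in q])],True,col,1)
cv2.imwrite("pics/full4.png",np.hstack([a,b]))
```

```text
[141.52725743 318.38917607]
```

View pics/full4.png

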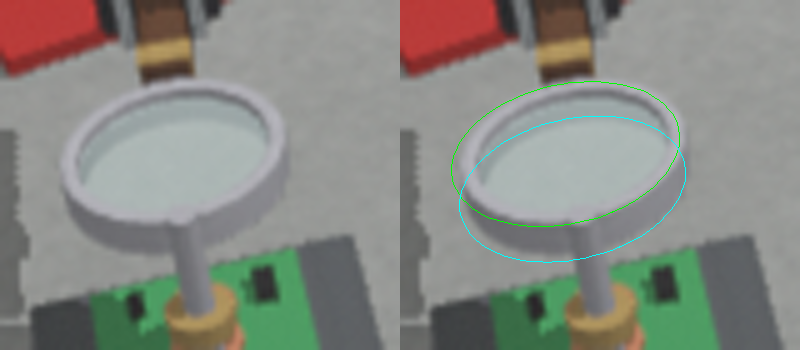

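Against the model, the real rim in the scene view is shifted by about (+1.5,-0.8) px, and in the top view by about (+0.2,-0.6) px. The rim ellipse shape matches a level lens. I'll solve for the 3D offset.

Run:
```python
from h import *
C=np.array([459.5,-362.9,106.3]); J=[];b=[]
for n,d in(("scene",(1.5,-.8)),("top",(.2,-.6))):
    J.append(np.array([proj(n,C+e)-proj(n,C) for e in np.eye(3)]).T); b+=d
J=np.vstack(J); x=np.linalg.lstsq(J,np.array(b),rcond=None); print(x[0].round(2),x[1],(J@x[0]).round(2)); print(J.round(2))
```

```text
[1.91 1.58 2.53] [0.51572807] [ 1.09 -0.86 -0.32 -0.86]
[[ 0.23  0.55 -0.09]
 [ 0.31 -0.22 -0.44]
 [-0.02 -0.41  0.14]
 [-0.41  0.   -0.04]]
```

```bash
cat > reg.py <<'E'
from h import *
import sys
from scipy.optimize import differential_evolution as DE
k=sys.argv[1]
C0=np.array([459.5,-362.9,106.3]); q=np.linspace(0,2*np.pi,240,endpoint=False)
G={}
for n in("scene","top"):
    im=cv2.GaussianBlur(cv2.imread(f"pics/raw_{n}{k}.png").astype(np.float32),(0,0),.8)
    gx,gy=cv2.Sobel(im,cv2.CV_32F,1,0),cv2.Sobel(im,cv2.CV_32F,0,1); G[n]=np.sqrt((gx**2+gy**2).sum(2))
def hull(n,c,r,h):
    P=np.array([proj(n,[c[0]+r*np.cos(u),c[1]+r*np.sin(u),c[2]+z]) for z in(-h,h) for u in q],np.float32)
    H=cv2.convexHull(P)[:,0]; L=np.vstack([H,H[:1]]); d=np.r_[0,np.cumsum(np.linalg.norm(np.diff(L,axis=0),axis=1))]; t=np.linspace(0,d[-1],200)
    return np.c_[np.interp(t,d,L[:,0]),np.interp(t,d,L[:,1])].astype(np.float32)
def score(n,c,r,h,keep):
    H=hull(n,c,r,h); m=keep(H,H.mean(0)); H=H[m]
    v=cv2.remap(G[n],H[:,0:1].copy(),H[:,1:2].copy(),cv2.INTER_LINEAR).ravel(); return np.minimum(v,60).mean()
ks=lambda H,m:~((abs(H[:,0]-m[0])<9)&(H[:,1]<m[1]))&~((abs(H[:,0]-m[0])<6)&(H[:,1]>m[1]))   # skip handle and post
kt=lambda H,m:((H[:,0]-m[0])+(H[:,1]-m[1])<0)   # visible upper-left arc
for r in(38,37):
    f=lambda p:-(score("scene",C0+p,r,8,ks)+score("top",C0+p,r,8,kt))
    o=DE(f,[(-6,6)]*3,seed=1,maxiter=40,popsize=12); print("lens r",r,o.x.round(2),-o.fun,"at 0:",-f(np.zeros(3)))
E
python3 reg.py 4
```

```text
lens r 38 [4.12 1.27 5.13] 119.79634094238281 at 0: 113.7181
lens r 37 [5.14 1.82 5.52] 119.77144622802734 at 0: 116.29677
```

```bash
sed -i 's/np.minimum(v,60)/np.minimum(v,250)/' reg.py; sed -i 's/print("lens/print([round(score(n,C0+o.x,r,8,kk),1) for n,kk in(("scene",ks),("top",kt))],"lens/' reg.py; python3 reg.py 4
```

```text
[np.float32(97.4), np.float32(242.0)] lens r 38 [3.77 1.24 5.02] 339.3316650390625 at 0: 284.37946
[np.float32(107.4), np.float32(245.2)] lens r 37 [4.59 1.7  5.18] 352.57568359375 at 0: 291.43503
```

I'll calibrate this registration on the loupe as it lay on the bench, where the lens height of 8 mm is known.

```bash
cat > reg2.py <<'E'
import sys; sys.argv=["x","4"]
exec(open("reg.py").read().split("for r in(38")[0])
def load(k):
    for n in("scene","top"):
        im=cv2.GaussianBlur(cv2.imread(f"pics/raw_{n}{k}.png").astype(np.float32),(0,0),.8)
        gx,gy=cv2.Sobel(im,cv2.CV_32F,1,0),cv2.Sobel(im,cv2.CV_32F,0,1); G[n]=np.sqrt((gx**2+gy**2).sum(2))
for k,c0 in(("1",(566.7,-9.2,8)),("2",(566.7,-9.2,8)),("4",C0)):
  load(k); c0=np.array(c0)
  for kt in (lambda H,m:((H[:,0]-m[0])+(H[:,1]-m[1])<0), lambda H,m:((H[:,0]-m[0])-(m[1]-H[:,1])*0<-3)):
    for r in(38,37.5):
      f=lambda p:-(score("scene",c0+p,r,8,ks)+score("top",c0+p,r,8,kt))
      o=DE(f,[(-7,7)]*3,seed=1,maxiter=30,popsize=12); print(k,r,o.x.round(2),round(-o.fun,1))
E
python3 reg2.py
```

```text
1 38 [2.42 0.68 3.62] 201.4
1 37.5 [2.15 0.78 4.45] 203.7
1 38 [ 3.44 -0.24  4.58] 210.7
1 37.5 [3.06 0.17 5.21] 213.0
2 38 [2.04 0.49 3.68] 200.6
2 37.5 [2.15 0.81 4.35] 202.4
2 38 [ 3.17 -0.21  4.84] 210.0
2 37.5 [ 3.11 -0.09  5.34] 211.8
4 38 [3.81 1.18 4.94] 339.2
4 37.5 [4.17 1.52 5.11] 349.0
4 38 [4.29 1.16 5.59] 333.4
4 37.5 [4.5  1.43 5.13] 343.8
```

On the bench the method reads z about 4 mm too high, so that part is bias. The differential offset is about (+1.5,+1.0,+0.8) mm, which also agrees with the eyeballed shifts. I'll apply that small correction.

```bash
python3 go.py 383.2 -336.4 103.2 70
```

```text
at 9.775 [ 384.7 -335.4  103.9] yaw 70.07 j [-0.947  0.422  1.704  0.     1.016 -2.17 ] F [-0.4  0.1 -1.2] w 0.192 tilt -1.0
0 shift [ 0.7 -1.5 -1. ] rot [0.1 0.  0. ]
180 shift [ 0.7 -1.5 -1. ] rot [-179.9   -0.     0. ]
```

>>> carry_out:
  deltas:
    - [1, 0.3, -0.7, -0.5, 0, 0, 0]
    - [1, 0.7, -1.5, -1, 0, 0, 0]
    - [1, 0.7, -1.5, -1, 0, 0, 0]
    - [1, 0.7, -1.5, -1, 0, 0, 0]
    - [1, 0.7, -1.5, -1, 0, 0, 0]

```text
time_s: 10.4
eef_pos: [383.2, -336.4, 103.1]
ee_rot: [0.696, 0.122, 0.696, -0.122]
force: [0.3, -0.7, -2.1]
grip_width: 0.194
```

>>> carry_out:
  deltas:
    - [1, 0, 0, 0, 0, 0, 0]
    - [1, 0, 0, 0, 0, 0, 0]
    - [1, 0, 0, 0, 0, 0, 0]
    - [1, 0, 0, 0, 0, 0, 0]
    - [1, 0, 0, 0, 0, 0, 0]

```text
time_s: 11.02
eef_pos: [383.2, -336.4, 103.1]
ee_rot: [0.696, 0.122, 0.696, -0.122]
force: [-1.0, -0.8, -1.8]
grip_width: 0.197
```

```bash
python3 go.py 383.2 -336.4 103.2 70; sed -i 's/"4",C0)/"5",C0)/; s/in(38,37.5)/in(38,)/' reg2.py; python3 chk.py 5; python3 dial.py 5
python3 reg2.py | grep ^5
python3 - <<'E'
import cv2
s=cv2.imread("pics/raw_scene5.png"); cv2.imwrite("pics/fin.png",cv2.resize(s[250:410,60:273],None,fx=3.7,fy=3.7,interpolation=cv2.INTER_CUBIC))
E
```

```text
at 11.025 [ 383.2 -336.4  103.1] yaw 70.07 j [-0.951  0.422  1.706  0.     1.014 -2.174] F [-1.  -0.8 -1.8] w 0.197 tilt -1.0
0 shift [-0.1 -0.  -0. ] rot [0.1 0.  0. ]
180 shift [-0.1 -0.  -0. ] rot [-179.9   -0.     0. ]
(519.7, 369.3) [('mark in', np.float64(119.0), np.float64(118.97)), ('mark out', np.float64(118.5), np.float64(118.8)), ('pointer', np.float64(117.0), np.float64(117.32)), ('line', np.float64(114.0), np.float64(113.69))]
(520.6, 369.7) [('mark in', np.float64(120.0), np.float64(120.06)), ('mark out', np.float64(119.5), np.float64(119.81)), ('pointer', np.float64(118.5), np.float64(119.0)), ('line', np.float64(117.5), np.float64(117.0))]
5 38 [2.35 0.18 4.54] 337.1
5 38 [2.67 0.12 4.22] 330.9
```

View pics/chk5.png

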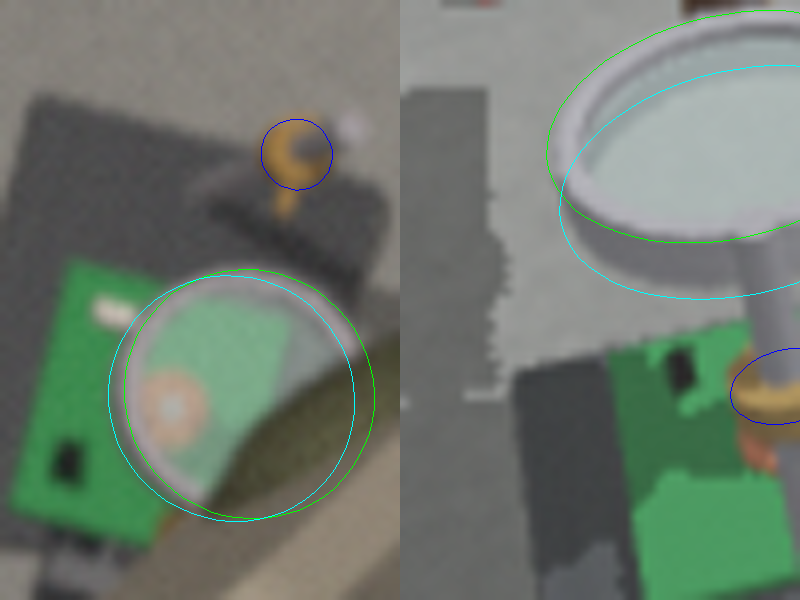

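View pics/fin.png

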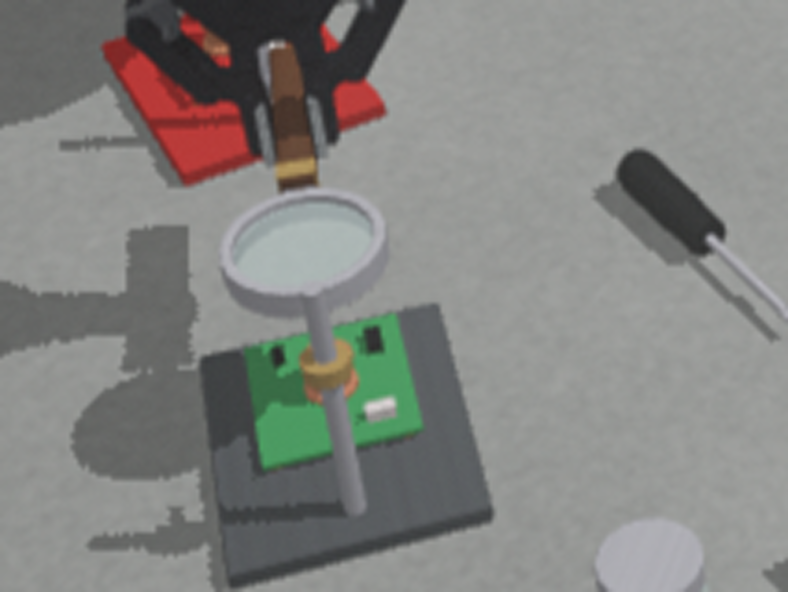

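The lens is level and within the target outline, clear of the post and collar (there is a gap to the post in the top view). The remaining registration offset matches the bench bias, and the dial is unchanged. I'll hand in.

```bash
python3 -c "
from rig import order
print(order.finish_job())"
```

```text
the job is handed in; nothing more can be done
None
```

I turned the knob 27.4° clockwise to the long mark and released it. I then picked up the loupe and handed in while holding it level over the coil on the dark stand. The clock read about 11 s of the 64 s allowed.

- **Dial:** the pointer reads about 1–1.5° past the mark in the last picture, which is within my measuring error. The whole scene was brighter by about 3 grey levels after the turn, so I took the lamp to be on. I did not see the lamp itself light up.
- **Loupe:** the lens centre is estimated within about 1–2 mm of the target, both over the coil and at the collar's height of about 106 mm. The tool axis read vertical, and the rim was clear of the post and collar in the pictures.
- **Disagreement:** the automatic edge fit still showed an offset of about (+2.5, 0, +4.4) mm. The same fit gave about (+2.5, 0, +4) mm with the loupe lying on the bench at its known height. I treated this as bias in the method and did not correct for it.
- **Other things:** I never reached for the red stand or the loose items. The final close-up shows the red stand and the screwdriver with nothing touching them; I did not compare the other loose items with the first pictures.

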